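Unlock the tool chest

ROBOT

A 6-joint arm with a two-finger parallel gripper is mounted at the origin on the work surface. World frame = base frame: x ahead of the robot, y to its left, z up, the work surface at z = 0. Lengths are in m, angles in rad, forces in N, time in s.
With the tool pointing down it reaches from about 0.25 to 0.775 m from the base axis. Payload 4 kg.
Tool frame: the origin (TCP) lies between the finger pads; the fingertips stand 22 mm ahead of it and the grasp point (between the pads) lies 3 mm ahead of it; z points along the fingers, y is the line along which they close (so a half turn about z gives the same grasp; the last joint's range is limited). The gripper opens to 85 mm and grips with 20 to 120 N. Pads are 22 mm wide; open, the fingers measure 114 mm over their backs; the gripper's body (76 mm by 85 mm) begins 54 mm behind the grasp point. The pads swing forward as they close: fully open they stand 13 mm farther back than shut.
Start: joints at [1.058, 0.087, 1.371, -0, 1.684, -0.103], TCP at [0.219, 0.504, 0.253] pointing down, gripper open.
Joint ranges: [-3.1, 3.1], [-0.76, 2.03], [0.27, 2.55], [-1.08, 4.22], [0.17, 2.65], [-2.57, 2.57]. Speed limits (rad/s): [2.79, 2.79, 3.14, 3.14, 3.14, 3.14].

INTERFACE

Orientations are given as a rotation vector (axis times angle).
In Python, from plant import readout, eyes, env gives the robot as it stands.
- The arm moves only by the tool send_rows, never from a script. Its argument "increments" is a list of rows, each an object of numbers: "dx", "dy", "dz": the shift along the tool's x, y, z in mm; "turn": the turn about the tool's z in degrees. In form: [{"dx": .., "dy": .., "dz": .., "turn": ..}, ...]. A call has exactly 10 rows; each row shifts and turns the commanded pose from where the row before left it, along the tool's axes as they then stand; what a row does not reach is not made up. A row lasts 1/8 s, in which the tool goes at most 62.5 mm and 10.7 degrees, less where a joint would pass 70% of its speed; a pose out of reach is approached as far as the arm can. A call is refused whole if a number of a shift passes 62.5 or a number of a turn 10.7, either way. A call with a gripper value outside its range is refused whole. "hand" is the closure in counts, from 0 (fully open) to 255 (shut), set as the call begins (left out, the last holds). The fingers move at their own pace and stop on an object; "force" is the grip in N (left out, the last holds). Time passes only in rows, so rows that do not move let the fingers close, or fill a call up. It gives the time, the measured TCP pose, the force, the opening and the grip force at its end, in the units of the state.
- readout.get_state(): the state, without advancing time (a new reading comes with each control period).
- eyes.get_image(name): name is "side" or "top" or "wrist"; returns the picture (480x640x3 uint8, blue, green, red); there is no depth.
- eyes.camera_info(name): a dict with "K" (3x3 intrinsics, pixels), "dist_coeffs" ([k1, k2, p1, p2, k3] as OpenCV has them; the pictures are not rectified), "position" and "rotation" of the camera in the world. Camera axes: x right, y down, z forward; pixel columns grow to the right and rows downward; lengths in m; the calibration is good to about 2 mm. A picture is of the moment at which its call begins: read the wrist's pose just before it. camera_info takes no time and is no camera call; for the wrist camera it gives the pose at the moment of the call.
- env.close_job(): hands the job in; it is judged then, once.
The state is a dict: "t": time; "q": joint angles; "dq": joint speeds; "effort": joint torques, N m; "ee_pos": TCP position; "tool_rot": TCP orientation; "force": force on the tool from outside, world axes, zero at the start; "torque": the same for the moment, N m; "gripper_width": opening from 0.0 (shut) to 1.0 (fully open); "grip_force": force on a finger pad.
Only numpy, scipy, OpenCV 4.12 (cv2) and the standard library are available. Lean on these libraries where they do the work, as an engineer would, in place of code of your own. Each camera call takes 0.05 s, during which the arm holds its last target. There are 200 camera calls.

TASK

Unlock the tool chest: roll its three thumbwheels to the code 5 - 2 - 4, from left to right as seen from the robot (each wheel shows its number as pips facing straight up), then slide the bolt to the right until it is fully drawn. Stroke one wheel at a time, pressing lightly since the wheels sit loose on stiff springs, do not force the bolt, and leave the things lying around where they are.

Things in the scene. Friction and masses are not known exactly. Their poses are not given: they have to be found in the camera images.
- chest: Grey steel tool chest, 366 wide (y), 226 deep (x), lid top 120 high, fixed to the table. Origin at the centre of its underside; z up, x from the front (robot's side) to the back, y to the left along the row of wheels. On the lid: the lock with three thumbwheels and, at the right, the bolt.
- lock_head (a point): Top centre of the steel block that holds the wheels: 136 long (chest y -30 to 106), 70 deep (x -35 to 35), top 150 above the table. Three wheels (radius 22, 18 wide, axles along y) stand in slots 42 apart, rims about 12 proud of it. Black pips, 1 to 6, as on a die, lie 60 degrees apart on each rim; a wheel reads the number facing straight up, in line with the black lines by the slots.
- crown_left (a point): Nominal top of the left wheel's rim, mid width, chest y = 80, 162 above the table. It is fixed to the chest: the true crown lies up to 4.5 mm higher or lower, differently for each wheel, and is not measured. The wheels turn by friction when the rim's crown is pressed and stroked along the chest's x: the drag at the rim is about 3 N, so press with at least 6 N; 8 to 12 N is good. They stay where left.
- crown_middle (a point): Nominal top of the middle wheel's rim, mid width, chest y = 38, 162 above the table. It is fixed to the chest: the true crown lies up to 4.5 mm higher or lower, differently for each wheel, and is not measured. Each wheel sits on a stiff spring, 5 N per mm, with at most 7 mm of travel. The rim can wedge in the seam of shut fingers that stand one behind the other along the stroke: keep them side by side along the axle.
- crown_right (a point): Nominal top of the right wheel's rim, mid width, chest y = -4, 162 above the table. It is fixed to the chest: the true crown lies up to 4.5 mm higher or lower, differently for each wheel, and is not measured. More than 20 N on a wheel damages it. Touch only one wheel at a time.
- wheel_left (a joint): Turn of the left wheel, rad. 0 = number 1 faces up, 1.047 = 2, 2.094 = 3, 3.142 = 4, 4.189 = 5, 5.236 = 6; it grows as the wheel's top moves to the chest's +x (away from the robot). Stops at -0.40 and 5.64. Set well when within 0.25 rad of its number.
- wheel_middle (a joint): Turn of the middle wheel, rad. 0 = number 1 faces up, 1.047 = 2, 2.094 = 3, 3.142 = 4, 4.189 = 5, 5.236 = 6; it grows as the wheel's top moves to the chest's +x (away from the robot). Stops at -0.40 and 5.64. Set well when within 0.25 rad of its number.
- wheel_right (a joint): Turn of the right wheel, rad. 0 = number 1 faces up, 1.047 = 2, 2.094 = 3, 3.142 = 4, 4.189 = 5, 5.236 = 6; it grows as the wheel's top moves to the chest's +x (away from the robot). Stops at -0.40 and 5.64. Set well when within 0.25 rad of its number.
- bolt (a joint): Travel of the sliding bolt, m: 0 shut, 0.035 fully drawn, where it stops. It slides to the chest's -y (right), away from the wheels, with about 3 N of friction, stays where left, and is truly blocked after about 2 mm unless all three wheels are at the code.
- bolt_knob (a point): Top centre of the bolt's steel knob (moves with it): an upright block 14 (y) x 30 (x), from 4 to 50 above the lid, its top 170 above the table, at chest x = 0, y = -75 when shut. It stands 20 higher than the lock head; 38 mm lie between it and the lock head's right end when shut. Above 25 N the bolt is damaged.
- jar: Grey plastic jar, diameter 44, height 40, standing on the chest lid behind the lock; origin at the centre of its underside (mm). Leave it alone.
- hexnut: Steel nut-like disc, diameter 34, height 16, lying on the chest lid behind the lock; origin at the centre of its underside (mm). Leave it alone.
- square: Aluminium L-shaped welding square, legs 100, 14 thick, flat on the table; origin on its underside (mm). Leave it alone.
- wrench: Steel wrench lying on the table; origin on its underside (mm). Leave it alone.
- hammer: Hammer lying on the table; origin on its underside (mm). Leave it alone.
- tube: Square dark steel tube offcut 140 x 40 x 40, lying on the table; origin at the centre of its underside (mm). Leave it alone.
- tape: Tape measure case 70 x 35 x 65 high, on the table; origin at the centre of its underside (mm). Leave it alone.

How it is judged:
By the outcome, as a careful person would: the job done as asked, in the order asked, and still so for the second after the job is handed in, with the robot touching nothing.
It also fails if it takes over 72 s, if anything falls off the work surface, if the arm or the gripper's body presses on something with over 40 N, if the wrist force passes 120 N, or if a joint passes its speed limit or range.

## Working session

There is one attempt and no reset: what is moved stays moved. The work goes in short steps, Python scripts to look and compute and a tool call to move; the robot and the scene stay as the last step left them, time stands still between calls to the robot, and variables do not carry over. Pictures are saved under pics/ and viewed, at most 10 in all, crops included, and the job is handed in when it is done.

Besides the shell and the picture viewer there is one more tool, called by a JSON object that holds its "method" and its "body". send_rows: Moves the arm, as the interface text tells. Its arguments: {"type":"object","properties":{"increments":{"type":"array","items":{"type":"object","properties":{"dx":{"type":"number"},"dy":{"type":"number"},"dz":{"type":"number"},"turn":{"type":"number"}}}},"hand":{"type":"number"},"force":{"type":"number"}},"required":["increments"]}

```bash
mkdir -p pics; python3 - <<'E'
from plant import readout, eyes, env
import cv2,json
for n in ("top","side"):
    im=eyes.get_image(n); cv2.imwrite(f"pics/{n}0.png",im)
    c=eyes.camera_info(n); print(n,c)
s=readout.get_state(); print(s)
E
```

```text
top {'K': array([[499.95188231,   0.        , 320.56299813],
       [  0.        , 499.95188231, 237.87902679],
       [  0.        ,   0.        ,   1.        ]]), 'dist_coeffs': array([-0.0539031,  0.       ,  0.       ,  0.       ,  0.       ]), 'position': array([0.27522004, 0.01569589, 1.22056271]), 'rotation': array([-2.11852838,  2.09755166, -0.22144022])}
side {'K': array([[562.82144411,   0.        , 312.04113068],
       [  0.        , 562.82144411, 232.17468947],
       [  0.        ,   0.        ,   1.        ]]), 'dist_coeffs': array([-0.14789817,  0.        ,  0.        ,  0.        ,  0.        ]), 'position': array([0.18237591, 0.78456467, 1.11814428]), 'rotation': array([-0.51670218,  2.77286859, -1.02861318])}
{'t': 0.1, 'q': array([ 1.05788566e+00,  8.78827057e-02,  1.37215472e+00, -3.81303327e-05,
        1.68358106e+00, -1.03088067e-01]), 'dq': array([ 0.00109731,  0.0003228 , -0.00417825, -0.00018207, -0.00083688,
        0.00070493]), 'effort': array([ 2.03229763e-03, -3.53011751e+01, -3.14220071e+01, -1.52554730e-04,
        7.87070487e-03,  1.51180325e-05]), 'ee_pos': array([0.21894939, 0.50408743, 0.25222907]), 'tool_rot': array([-6.39140891e-01, -3.07529877e+00,  3.04990296e-03]), 'force': array([ 0.20999844, -0.18321527, -0.61476941]), 'torque': array([ 0.014049  , -0.00857141, -0.00018867]), 'grip_force': 0.0, 'gripper_width': 1.000541166013362}
```

View pics/top0.png

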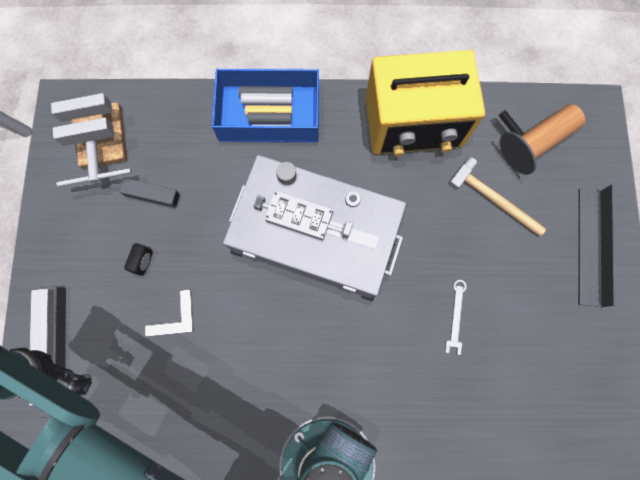

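View pics/side0.png

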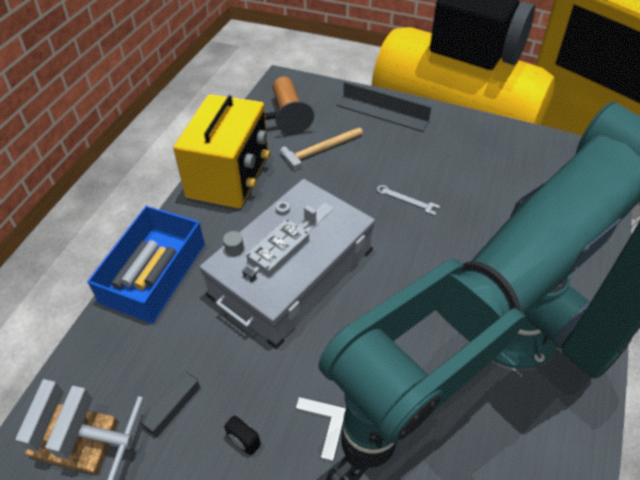

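The top view shows the chest with its lid corners near (258,156), (405,202), (372,297) and (226,245). The wheels are near (281,208), (299,214) and (318,220), and the knob near (347,230). Next I measure the chest pose.

```bash
cat > h.py <<'E'
from plant import readout, eyes, env
import cv2, numpy as np
from scipy.spatial.transform import Rotation as R
def ray(n_or_c,px,z):
    c=eyes.camera_info(n_or_c) if isinstance(n_or_c,str) else n_or_c
    p=cv2.undistortPoints(np.float64(px).reshape(-1,1,2),c['K'],c['dist_coeffs']).reshape(-1,2)
    d=R.from_rotvec(c['rotation']).apply(np.c_[p,np.ones(len(p))])
    return c['position']+d*((z-c['position'][2])/d[:,2])[:,None]
def proj(c,P):
    r=R.from_rotvec(c['rotation']).inv()
    return cv2.projectPoints(r.apply(np.atleast_2d(P)-c['position']),np.zeros(3),np.zeros(3),c['K'],c['dist_coeffs'])[0].reshape(-1,2)
E
python3 - <<'E'
from h import *
im=cv2.imread('pics/top0.png'); hsv=cv2.cvtColor(im,cv2.COLOR_BGR2HSV)
roi=np.zeros(im.shape[:2],np.uint8); roi[148:305,215:412]=255
m=((hsv[...,2]>135)&(hsv[...,1]<50)).astype(np.uint8)*roi
m=cv2.morphologyEx(m,cv2.MORPH_OPEN,np.ones((9,9)))
cs=cv2.findContours(m,0,2)[0]; c=max(cs,key=cv2.contourArea)
und=ray('top',c.reshape(-1,2),.12)[:,:2]
r=cv2.minAreaRect((und*1000).astype(np.float32)); print(r, cv2.boxPoints(r))
print(ray('top',[[258,156],[405,202],[372,297],[226,245]],.12))
print('knob',ray('top',[[347,230]],.17),'wh',ray('top',[[281,208],[299,214],[318,220]],.162))
g=im[180:260,240:360]; cv2.imwrite('pics/crop.png',cv2.resize(g,None,fx=6.5,fy=6.5,interpolation=cv2.INTER_CUBIC)[:600])
E
```

```text
((548.3258666992188, 36.37907409667969), (375.5036926269531, 240.07469177246094), 71.7355728149414) [[ 375.494   -104.29382]
 [ 603.47375 -179.53394]
 [ 721.1577   177.05197]
 [ 493.17798  252.29208]]
[[ 0.707049    0.1686621   0.12      ]
 [ 0.59840109 -0.17231396  0.12      ]
 [ 0.38059781 -0.09417366  0.12      ]
 [ 0.49398018  0.23286026  0.12      ]]
knob [[ 0.51960658 -0.03680607  0.17      ]] wh [[0.56965592 0.10762332 0.162     ]
 [0.55640479 0.06782068 0.162     ]
 [0.54326017 0.02607434 0.162     ]]
```

View pics/crop.png

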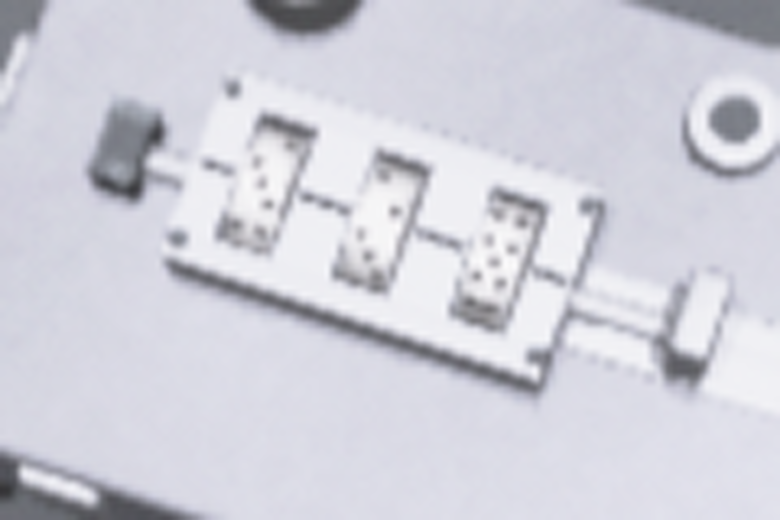

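The crop shows the left wheel reading 3 (pips near (263,182)). The middle and right wheels are unclear, so I'll go above the lock for the wrist view.

{"method": "send_rows", "body": {"increments": [{"dx":-48,"dy":-27,"dz":-5},{"dx":-48,"dy":-27,"dz":-5},{"dx":-48,"dy":-27,"dz":-5},{"dx":-48,"dy":-27,"dz":-5},{"dx":-48,"dy":-27,"dz":-5},{"dx":-48,"dy":-27,"dz":-5},{"dx":-48,"dy":-27,"dz":-5},{"dx":-48,"dy":-27,"dz":-5},{"dx":-48,"dy":-27,"dz":-5},{"dx":-48,"dy":-27,"dz":-5,"turn":-5.3}], "hand": 255, "force": 60}}

```text
schema error: expected keys dx, dy, dz, turn
```

```bash
python3 - <<'E'
from h import *
s=readout.get_state(); print(s['ee_pos'],s['tool_rot'],s['force'],s['gripper_width'])
c=eyes.camera_info('wrist'); im=eyes.get_image('wrist'); cv2.imwrite('pics/w0.png',im)
T=R.from_rotvec(s['tool_rot']); print(T.inv().apply(c['position']-s['ee_pos']),T.inv().as_matrix()@R.from_rotvec(c['rotation']).as_matrix())
print(c['K'],c['dist_coeffs'])
E
```

```text
[0.21894939 0.50408743 0.25222907] [-6.39140891e-01 -3.07529877e+00  3.04990296e-03] [ 0.20999844 -0.18321527 -0.61476941] 1.000541166013362
[ 0.07584337 -0.00034468 -0.1199607 ] [[ 8.28249701e-04 -9.53717320e-01 -3.00703489e-01]
 [ 9.99999511e-01  6.27165673e-04  7.65240644e-04]
 [-5.41232350e-04 -3.00703975e-01  9.53717372e-01]]
[[377.1560725    0.         320.83008354]
 [  0.         377.1560725  244.63890026]
 [  0.           0.           1.        ]] [-0.05540909  0.          0.          0.          0.        ]
```

View pics/w0.png

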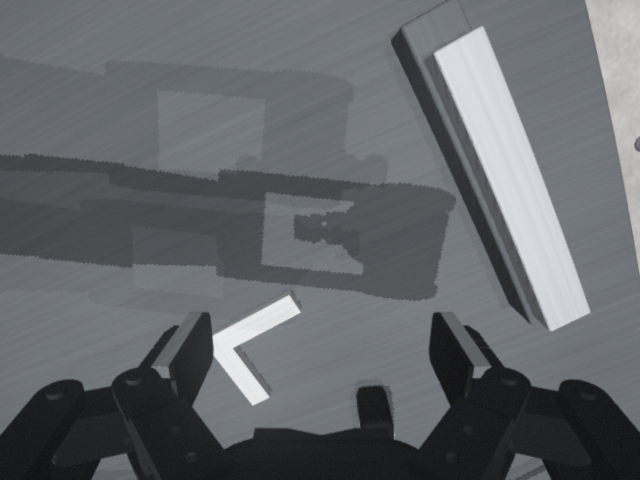

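The wrist view shows only the table, because the call was refused: all four keys are needed. I'll resend.

{"method": "send_rows", "body": {"increments": [{"dx":-50,"dy":-27,"dz":-4,"turn":0},{"dx":-50,"dy":-27,"dz":-4,"turn":0},{"dx":-50,"dy":-27,"dz":-4,"turn":0},{"dx":-50,"dy":-27,"dz":-4,"turn":0},{"dx":-50,"dy":-27,"dz":-4,"turn":0},{"dx":-50,"dy":-27,"dz":-4,"turn":0},{"dx":-50,"dy":-27,"dz":-4,"turn":0},{"dx":-50,"dy":-27,"dz":-4,"turn":0},{"dx":-50,"dy":-27,"dz":-4,"turn":0},{"dx":-50,"dy":-27,"dz":-4,"turn":-5.3}], "hand": 255, "force": 60}}

```text
t: 1.4
ee_pos: [0.571, 0.056, 0.2931]
tool_rot: [-0.492, -3.102, -0.0]
force: [-0.0, 0.8, 0.5]
gripper_width: -0.0
grip_force: 0.0
```

```bash
python3 - <<'E'
from h import *
s=readout.get_state(); print(s['t'],s['ee_pos'],s['tool_rot'],s['force'],s['gripper_width'])
c=eyes.camera_info('wrist'); im=eyes.get_image('wrist'); cv2.imwrite('pics/w1.png',im)
import pickle; pickle.dump((s,c),open('w1.pkl','wb'))
E
```

```text
1.4 [0.5709714  0.05600937 0.29306507] [-4.92455902e-01 -3.10225819e+00 -4.79865881e-04] [-0.02281746  0.80313935  0.49048548] -0.00038159122881811476
```

View pics/w1.png

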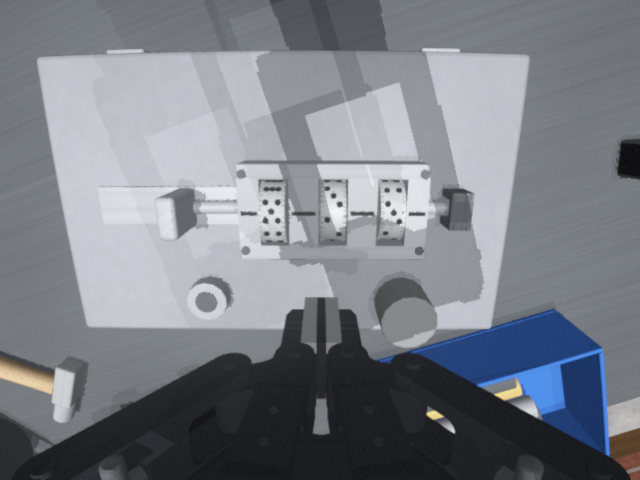

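The lock head spans columns 237–431 and rows 163–258. The wheels are at columns 272, 333 and 392 on the index line at row 213. Jar at (408,310), nut at (208,298), knob at (172,213). I'll enlarge the wheels and compute positions.

```bash
python3 - <<'E'
from h import *
import pickle; s,c=pickle.load(open('w1.pkl','rb'))
im=cv2.imread('pics/w1.png')
cv2.imwrite('pics/w1c.png',cv2.resize(im[160:262,235:435],None,fx=4,fy=4,interpolation=cv2.INTER_CUBIC))
T=R.from_rotvec(s['tool_rot'])
cor=ray(c,[[237,163],[430,163],[432,259],[238,258]],.15); print(cor, cor.mean(0))
w=ray(c,[[272,213.5],[333,213.5],[392.5,213.5]],.162); print(w)
y=w[2]-w[0]; print('chest y ang',np.degrees(np.arctan2(y[1],y[0])),np.linalg.norm(y), 'tool y',T.as_matrix()[:,1],T.as_matrix()[:,2])
l=ray(c,[[248,213.5],[417,213.5]],.15); d=l[1]-l[0]; print('line ang',np.degrees(np.arctan2(d[1],d[0])))
print('knob',ray(c,[[173,212]],.17))
E
```

```text
[[ 0.50375185  0.0169799   0.15      ]
 [ 0.54472832  0.14344619  0.15      ]
 [ 0.6138064   0.1288309   0.15      ]
 [ 0.56847226 -0.00797788  0.15      ]] [0.55768971 0.07031978 0.15      ]
[[0.5425608  0.03003687 0.162     ]
 [0.55541749 0.06953173 0.162     ]
 [0.56792338 0.10814578 0.162     ]]
chest y ang 72.01098112372235 0.08212346428133029 tool y [3.09678752e-01 9.50841217e-01 2.24766707e-04] [-4.37131776e-04  3.78756291e-04 -9.99999833e-01]
line ang 72.01146063096687
knob [[ 0.5196788  -0.03068668  0.17      ]]
```

View pics/w1c.png

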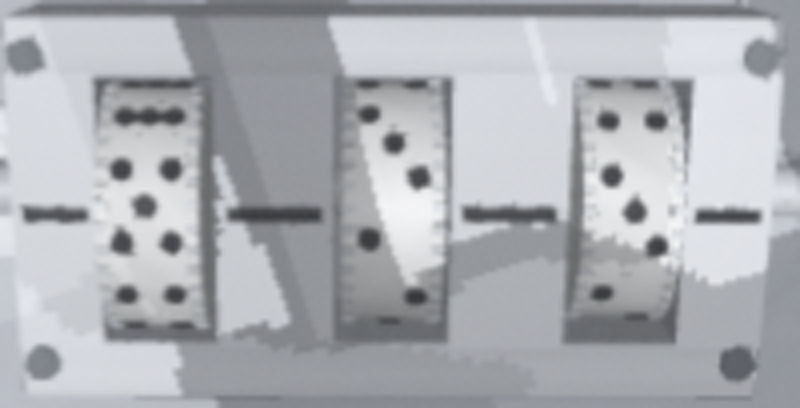

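The crop's left column is the right wheel, reading about 5 (centre row 206). The middle wheel sits between 2 (row 268) and 3 (row 143), and the left wheel is near 3 (row 212). The index line is at row 214. Now the exact angles.

```bash
cat >> h.py <<'E'
YA=np.radians(72.0); CY=np.array([np.cos(YA),np.sin(YA),0]); CX=np.array([CY[1],-CY[0],0])
O=np.array([0.5554,0.0695,0])  # lock centre (chest x=0,y=38)
O=O-38e-3*CY                   # chest origin
def chest(p): q=np.atleast_2d(p)-O; return np.c_[q@CX,q@CY,q[:,2]]*1000
def wang(c,px,h=0,x0=0):
    """rim angle toward robot from the top, deg; h=crown height error mm"""
    a=chest(ray(c,px,.2))[:,[0,2]]; b=chest(ray(c,px,.1))[:,[0,2]]; out=[]
    for p,q in zip(a,b):
        C=np.array([x0,140+h]); d=(q-p)/np.linalg.norm(q-p); f=p-C; B=f@d
        t=-B-np.sqrt(B*B-(f@f-484)); r=f+d*t; out.append(np.arctan2(-r[0],r[1]))
    return np.round(out,3)
E
python3 - <<'E'
from h import *
import pickle; s,c=pickle.load(open('w1.pkl','rb'))
x0=chest(ray(c,[[235+214/4*.998+0,160+214/4]],.15))[0,0]; print('x0 line',chest(ray(c,[[248,213.5],[304,213.5],[360,213.5],[417,213.5]],.15)))
f=lambda l:[[235+x/4,160+y/4] for x,y in l]
for h in(-4,0,4):
  print(h,'R5',wang(c,f([[145,206],[145,242],[145,169],[150,293]]),h,x0),'M3,2',wang(c,f([[394,143],[393,268]]),h,x0),'L3',wang(c,f([[634,211]]),h,x0))
print('tcp',chest(s['ee_pos']))
E
```

```text
x0 line [[  2.67131419 -22.26038554 150.        ]
 [  2.71981697  17.76279391 150.        ]
 [  2.71247573  57.70843741 150.        ]
 [  2.64714175  98.58623957 150.        ]]
-4 R5 [ 0.145 -0.147  0.437 -0.674] M3,2 [ 0.653 -0.386] L3 [0.107]
0 R5 [ 0.185 -0.1    0.473 -0.593] M3,2 [ 0.69  -0.329] L3 [0.147]
4 R5 [ 0.224 -0.054  0.51  -0.52 ] M3,2 [ 0.727 -0.274] L3 [0.186]
tcp [[ 18.97811856  29.9814797  293.06506691]]
```

{"method": "send_rows", "body": {"increments": [{"dx":4,"dy":2,"dz":15,"turn":0},{"dx":4,"dy":2,"dz":20,"turn":0},{"dx":4,"dy":2,"dz":20,"turn":0},{"dx":0,"dy":2,"dz":20,"turn":0},{"dx":0,"dy":0,"dz":15,"turn":0},{"dx":0,"dy":0,"dz":8,"turn":0},{"dx":0,"dy":0,"dz":4,"turn":0},{"dx":0,"dy":0,"dz":2,"turn":0},{"dx":0,"dy":0,"dz":0,"turn":0},{"dx":0,"dy":0,"dz":0,"turn":0}]}}

```text
t: 2.7
ee_pos: [0.5616, 0.0689, 0.1899]
tool_rot: [0.496, 3.101, 0.001]
force: [-0.5, 0.4, 0.8]
gripper_width: -0.004
grip_force: 0.0
```

{"method": "send_rows", "body": {"increments": [{"dx":0,"dy":-1,"dz":1,"turn":0},{"dx":0,"dy":0,"dz":1,"turn":0},{"dx":0,"dy":0,"dz":1,"turn":0},{"dx":0,"dy":0,"dz":1,"turn":0},{"dx":0,"dy":0,"dz":0,"turn":0},{"dx":0,"dy":0,"dz":0,"turn":0},{"dx":0,"dy":0,"dz":0,"turn":0},{"dx":0,"dy":0,"dz":0,"turn":0},{"dx":0,"dy":0,"dz":0,"turn":0},{"dx":0,"dy":0,"dz":0,"turn":0}]}}

```text
t: 3.95
ee_pos: [0.561, 0.068, 0.1854]
tool_rot: [0.496, 3.102, 0.0]
force: [0.0, 0.3, 0.3]
gripper_width: -0.002
grip_force: 0.0
```

{"method": "send_rows", "body": {"increments": [{"dx":0,"dy":0,"dz":1,"turn":0},{"dx":0,"dy":0,"dz":1,"turn":0},{"dx":0,"dy":0,"dz":1,"turn":0},{"dx":0,"dy":0,"dz":0,"turn":0},{"dx":0,"dy":0,"dz":0,"turn":0},{"dx":0,"dy":0,"dz":0,"turn":0},{"dx":0,"dy":0,"dz":0,"turn":0},{"dx":0,"dy":0,"dz":0,"turn":0},{"dx":0,"dy":0,"dz":0,"turn":0},{"dx":0,"dy":0,"dz":0,"turn":0}]}}

```text
t: 5.2
ee_pos: [0.561, 0.068, 0.1825]
tool_rot: [0.496, 3.102, 0.0]
force: [-0.0, 0.6, 3.3]
gripper_width: 0.002
grip_force: 1.6
```

{"method": "send_rows", "body": {"increments": [{"dx":0,"dy":0,"dz":0.7,"turn":0},{"dx":0,"dy":0,"dz":0.7,"turn":0},{"dx":0,"dy":0,"dz":0,"turn":0},{"dx":1.5,"dy":0,"dz":0,"turn":0},{"dx":1.5,"dy":0,"dz":0,"turn":0},{"dx":1.5,"dy":0,"dz":0,"turn":0},{"dx":1.5,"dy":0,"dz":0,"turn":0},{"dx":1.6,"dy":0,"dz":0,"turn":0},{"dx":0,"dy":0,"dz":0,"turn":0},{"dx":0,"dy":0,"dz":0,"turn":0}]}}

```text
t: 6.45
ee_pos: [0.5547, 0.0701, 0.1818]
tool_rot: [0.496, 3.099, 0.0]
force: [3.0, -1.8, 6.2]
gripper_width: -0.0
grip_force: 2.8
```

{"method": "send_rows", "body": {"increments": [{"dx":0,"dy":0,"dz":-10,"turn":0},{"dx":0,"dy":0,"dz":0,"turn":0},{"dx":1.5,"dy":14,"dz":0,"turn":0},{"dx":1.5,"dy":14,"dz":0,"turn":0},{"dx":1.5,"dy":14,"dz":0,"turn":0},{"dx":0,"dy":0,"dz":2,"turn":0},{"dx":0,"dy":0,"dz":2,"turn":0},{"dx":0,"dy":0,"dz":1.5,"turn":0},{"dx":0,"dy":0,"dz":0,"turn":0},{"dx":0,"dy":0,"dz":0,"turn":0}]}}

```text
t: 7.7
ee_pos: [0.5626, 0.1114, 0.1855]
tool_rot: [0.497, 3.102, 0.0]
force: [-0.4, -0.5, 0.4]
gripper_width: -0.002
grip_force: 0.0
```

{"method": "send_rows", "body": {"increments": [{"dx":0,"dy":0,"dz":1,"turn":0},{"dx":0,"dy":0,"dz":1,"turn":0},{"dx":0,"dy":0,"dz":1,"turn":0},{"dx":0,"dy":0,"dz":0,"turn":0},{"dx":0,"dy":0,"dz":0,"turn":0},{"dx":0,"dy":0,"dz":0,"turn":0},{"dx":0,"dy":0,"dz":0,"turn":0},{"dx":0,"dy":0,"dz":0,"turn":0},{"dx":0,"dy":0,"dz":0,"turn":0},{"dx":0,"dy":0,"dz":0,"turn":0}]}}

```text
t: 8.95
ee_pos: [0.5626, 0.1117, 0.1824]
tool_rot: [0.496, 3.102, 0.0]
force: [-0.3, -0.3, 0.0]
gripper_width: 0.0
grip_force: 0.0
```

{"method": "send_rows", "body": {"increments": [{"dx":0,"dy":0,"dz":1,"turn":0},{"dx":0,"dy":0,"dz":1,"turn":0},{"dx":0,"dy":0,"dz":1,"turn":0},{"dx":0,"dy":0,"dz":0,"turn":0},{"dx":0,"dy":0,"dz":0,"turn":0},{"dx":0,"dy":0,"dz":0,"turn":0},{"dx":0,"dy":0,"dz":0,"turn":0},{"dx":0,"dy":0,"dz":0,"turn":0},{"dx":0,"dy":0,"dz":0,"turn":0},{"dx":0,"dy":0,"dz":0,"turn":0}]}}

```text
t: 10.2
ee_pos: [0.5626, 0.1117, 0.1795]
tool_rot: [0.496, 3.102, 0.0]
force: [-0.3, -0.0, 1.5]
gripper_width: 0.003
grip_force: 0.6
```

{"method": "send_rows", "body": {"increments": [{"dx":0,"dy":0,"dz":1,"turn":0},{"dx":0,"dy":0,"dz":1,"turn":0},{"dx":0,"dy":0,"dz":0,"turn":0},{"dx":-3,"dy":0,"dz":0,"turn":0},{"dx":-3,"dy":0,"dz":0,"turn":0},{"dx":-3,"dy":0,"dz":0,"turn":0},{"dx":-3,"dy":0,"dz":0,"turn":0},{"dx":-3,"dy":0,"dz":0,"turn":0},{"dx":-2,"dy":0,"dz":0,"turn":0},{"dx":0,"dy":0,"dz":0,"turn":0}]}}

```text
t: 11.45
ee_pos: [0.5789, 0.1064, 0.1784]
tool_rot: [0.496, 3.101, 0.001]
force: [-1.9, -0.1, 4.8]
gripper_width: 0.0
grip_force: 2.6
```

{"method": "send_rows", "body": {"increments": [{"dx":0,"dy":0,"dz":-7,"turn":0},{"dx":8,"dy":0,"dz":0,"turn":0},{"dx":9,"dy":0,"dz":0,"turn":0},{"dx":0,"dy":0,"dz":5,"turn":0},{"dx":0,"dy":0,"dz":3,"turn":0},{"dx":0,"dy":0,"dz":0,"turn":0},{"dx":0,"dy":0,"dz":0,"turn":0},{"dx":0,"dy":0,"dz":0,"turn":0},{"dx":-3,"dy":0,"dz":0,"turn":0},{"dx":-3,"dy":0,"dz":0,"turn":0}]}}

```text
t: 12.7
ee_pos: [0.5684, 0.11, 0.1782]
tool_rot: [0.496, 3.101, 0.001]
force: [-3.6, -0.5, 7.6]
gripper_width: -0.0
grip_force: 3.7
```

```bash
python3 - <<'E'
from h import *
s=readout.get_state(); print(s['force'],chest(s['ee_pos']))
E
```

```text
[-3.59454332 -0.45743793  7.61898179] [[ -0.20823339  80.55980286 178.15461243]]
```

{"method": "send_rows", "body": {"increments": [{"dx":-3,"dy":0,"dz":0,"turn":0},{"dx":-3,"dy":0,"dz":0,"turn":0},{"dx":-3,"dy":0,"dz":0,"turn":0},{"dx":-2,"dy":0,"dz":0,"turn":0},{"dx":0,"dy":0,"dz":0,"turn":0},{"dx":0,"dy":0,"dz":-15,"turn":0},{"dx":0,"dy":-10,"dz":-25,"turn":0},{"dx":-15,"dy":-10,"dz":-25,"turn":0},{"dx":-15,"dy":-10,"dz":-15,"turn":0},{"dx":0,"dy":0,"dz":0,"turn":0}]}}

```text
t: 13.95
ee_pos: [0.5989, 0.0677, 0.258]
tool_rot: [0.498, 3.099, 0.001]
force: [0.7, 1.2, 0.5]
gripper_width: 0.002
grip_force: 0.0
```

```bash
cat > look.py <<'E'
from h import *
import sys,pickle
n=sys.argv[1]
s=readout.get_state(); c=eyes.camera_info('wrist'); im=eyes.get_image('wrist'); cv2.imwrite(f'pics/{n}.png',im)
print(chest(s['ee_pos']),s['t'])
P=lambda x,y,z:O+(x*CX+y*CY)/1000+np.array([0,0,z/1000])
q=proj(c,[P(a,b,150) for a in(-33,38) for b in(-30,106)])
lo=np.floor(q.min(0)).astype(int); hi=np.ceil(q.max(0)).astype(int)
g=cv2.resize(im[lo[1]:hi[1],lo[0]:hi[0]],None,fx=3.5,fy=3.5,interpolation=cv2.INTER_CUBIC)[:600,:800]
cv2.imwrite(f'pics/{n}c.png',g); print(lo,g.shape); pickle.dump((s,c,lo),open(n+'.pkl','wb'))
E
python3 look.py w2
```

```text
[[ 41.98034123  49.70477309 258.00334558]] 13.95
[184 127] (413, 800, 3)
```

View pics/w2c.png

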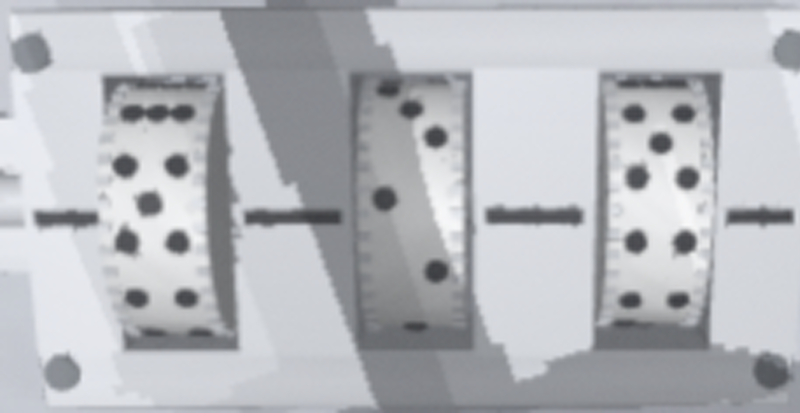

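The crop shows the left wheel between 4 (row 271) and 5 (row 143). The middle wheel is nearly at 2 (pips at rows 199 and 271), the right wheel has 5 at row 203, and the index line is at row 216.

```bash
python3 - <<'E'
from h import *
import pickle; s,c,lo=pickle.load(open('w2.pkl','rb'))
f=lambda l:[[lo[0]+x/3.5,lo[1]+y/3.5] for x,y in l]
L=f([[70,218],[290,217],[535,216],[760,217]]); x=chest(ray(c,L,.15)); print(x)
x0=x[:,0].mean()
print('R5',wang(c,f([[150,203]]),0,x0),'M2 pips',wang(c,f([[384,199],[437,271]]),-1.5,x0),'L5,4',wang(c,f([[660,143],[660,242],[655,300]]),-4,x0))
E
```

```text
[[  2.60911791 -21.42880869 150.        ]
 [  2.74199635  16.98023201 150.        ]
 [  2.78321089  59.42428845 150.        ]
 [  3.04010067  98.510807   150.        ]]
R5 [0.202] M2 pips [ 0.209 -0.359] L5,4 [ 0.626 -0.145 -0.709]
```

{"method": "send_rows", "body": {"increments": [{"dx":15,"dy":10,"dz":20,"turn":0},{"dx":16,"dy":10,"dz":20,"turn":0},{"dx":16,"dy":10,"dz":15,"turn":0},{"dx":0,"dy":0,"dz":12,"turn":0},{"dx":0,"dy":0,"dz":8,"turn":0},{"dx":0,"dy":0,"dz":2,"turn":0},{"dx":0,"dy":0,"dz":2,"turn":0},{"dx":0,"dy":0,"dz":1,"turn":0},{"dx":0,"dy":0,"dz":0,"turn":0},{"dx":0,"dy":0,"dz":0,"turn":0}]}}

```text
t: 15.25
ee_pos: [0.5629, 0.1115, 0.1784]
tool_rot: [0.497, 3.1, 0.001]
force: [-3.1, -0.1, 6.0]
gripper_width: 0.002
grip_force: 2.9
```

{"method": "send_rows", "body": {"increments": [{"dx":0,"dy":0,"dz":0.7,"turn":0},{"dx":-3,"dy":0,"dz":0,"turn":0},{"dx":-3,"dy":0,"dz":0,"turn":0},{"dx":-3,"dy":0,"dz":0,"turn":0},{"dx":-3,"dy":0,"dz":0,"turn":0},{"dx":-2,"dy":0,"dz":0,"turn":0},{"dx":0,"dy":0,"dz":0,"turn":0},{"dx":0,"dy":0,"dz":-15,"turn":0},{"dx":0,"dy":0,"dz":0,"turn":0},{"dx":-4,"dy":-20,"dz":0,"turn":0}]}}

```text
t: 16.5
ee_pos: [0.5735, 0.0871, 0.1905]
tool_rot: [0.493, 3.103, -0.0]
force: [-0.8, 0.2, 0.3]
gripper_width: 0.003
grip_force: 0.0
```

{"method": "send_rows", "body": {"increments": [{"dx":0,"dy":-22,"dz":0,"turn":0},{"dx":0,"dy":-22,"dz":0,"turn":0},{"dx":0,"dy":-20,"dz":0,"turn":0},{"dx":0,"dy":0,"dz":2,"turn":0},{"dx":0,"dy":0,"dz":2,"turn":0},{"dx":0,"dy":0,"dz":1,"turn":0},{"dx":0,"dy":0,"dz":0,"turn":0},{"dx":0,"dy":0,"dz":0,"turn":0},{"dx":0,"dy":0,"dz":0,"turn":0},{"dx":0,"dy":0,"dz":0,"turn":0}]}}

```text
t: 17.75
ee_pos: [0.5536, 0.0263, 0.186]
tool_rot: [0.496, 3.102, 0.0]
force: [-0.7, -1.3, 3.6]
gripper_width: -0.001
grip_force: 2.0
```

{"method": "send_rows", "body": {"increments": [{"dx":0,"dy":0,"dz":0.8,"turn":0},{"dx":0,"dy":0,"dz":0.8,"turn":0},{"dx":0,"dy":0,"dz":0,"turn":0},{"dx":3,"dy":0,"dz":0,"turn":0},{"dx":3,"dy":0,"dz":0,"turn":0},{"dx":3,"dy":0,"dz":0,"turn":0},{"dx":3,"dy":0,"dz":0,"turn":0},{"dx":3,"dy":0,"dz":0,"turn":0},{"dx":3,"dy":0,"dz":0,"turn":0},{"dx":1,"dy":0,"dz":0,"turn":0}]}}

```text
t: 19.0
ee_pos: [0.5372, 0.0319, 0.1857]
tool_rot: [0.496, 3.096, 0.001]
force: [2.1, -2.0, 5.4]
gripper_width: 0.002
grip_force: 2.8
```

{"method": "send_rows", "body": {"increments": [{"dx":0,"dy":0,"dz":0,"turn":0},{"dx":0,"dy":0,"dz":-15,"turn":0},{"dx":0,"dy":10,"dz":-20,"turn":0},{"dx":-15,"dy":15,"dz":-20,"turn":0},{"dx":-15,"dy":15,"dz":-20,"turn":0},{"dx":-18,"dy":0,"dz":0,"turn":0},{"dx":0,"dy":0,"dz":0,"turn":0},{"dx":0,"dy":0,"dz":0,"turn":0},{"dx":0,"dy":0,"dz":0,"turn":0},{"dx":0,"dy":0,"dz":0,"turn":0}]}}

```text
t: 20.25
ee_pos: [0.593, 0.0553, 0.2592]
tool_rot: [-0.496, -3.102, -0.0]
force: [-0.4, -0.3, -0.2]
gripper_width: 0.003
grip_force: 0.0
```

```bash
python3 look.py w3
```

```text
[[ 40.15874886  36.11699742 259.16779874]] 20.25
[208 131] (410, 800, 3)
```

View pics/w3c.png

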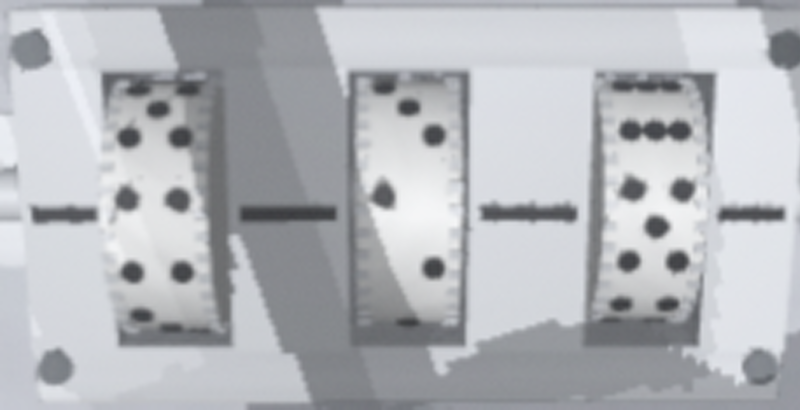

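The crop shows right at 4 (pips at rows 200 and 271), middle at 2 (rows 195 and 268) and left at 5 (centre row 227). The line is at row 213. I'll check the angles.

```bash
python3 - <<'E'
from h import *
import pickle; s,c,lo=pickle.load(open('w3.pkl','rb'))
f=lambda l:[[lo[0]+x/3.5,lo[1]+y/3.5] for x,y in l]
x0=chest(ray(c,f([[70,213],[290,213],[530,213],[750,213]]),.15))[:,0].mean()
for n,l,h in(('R4',[[152,200],[157,271]],3),('M2',[[384,195],[433,268]],-1),('L5',[[655,227]],-4.3)): a=wang(c,f(l),h,x0);print(n,a,a.mean())
print('knob',chest(ray(c,[[0,0]],.17))[0]*0)
q=pickle.load(open('w1.pkl','rb'))[1]; print(chest(ray(q,[[173,212]],.17)))
print(chest(s['ee_pos']))
E
```

```text
R4 [ 0.213 -0.339] -0.06300000000000001
M2 [ 0.216 -0.364] -0.074
L5 [-0.055] -0.055
knob [-0. -0.  0.]
[[ -3.013498   -68.32165394 170.        ]]
[[ 40.15874886  36.11699742 259.16779874]]
```

All wheels are within 0.08 rad of the code. Next I straddle the knob with partly open fingers.

{"method": "send_rows", "body": {"increments": [{"dx":8,"dy":-22,"dz":0,"turn":0},{"dx":8,"dy":-22,"dz":0,"turn":0},{"dx":8,"dy":-22,"dz":0,"turn":0},{"dx":8,"dy":-22,"dz":0,"turn":0},{"dx":5,"dy":-23,"dz":10,"turn":0},{"dx":0,"dy":0,"dz":20,"turn":0},{"dx":0,"dy":0,"dz":20,"turn":0},{"dx":0,"dy":0,"dz":10,"turn":0},{"dx":0,"dy":0,"dz":0,"turn":0},{"dx":0,"dy":0,"dz":0,"turn":0}], "hand": 135, "force": 20}}

```text
t: 21.55
ee_pos: [0.5241, -0.0388, 0.2001]
tool_rot: [0.496, 3.1, 0.0]
force: [-0.5, -0.4, -0.3]
gripper_width: 0.471
grip_force: 0.0
```

```bash
python3 look.py w4; python3 - <<'E'
from h import *
s=readout.get_state();print(s['gripper_width'])
im=cv2.imread('pics/w4.png');cv2.imwrite('pics/w4s.png',im)
E
```

```text
[[  3.73929253 -74.69291722 200.10598354]] 21.55
[407 214] (469, 800, 3)
0.4712774007053979
```

View pics/w4.png

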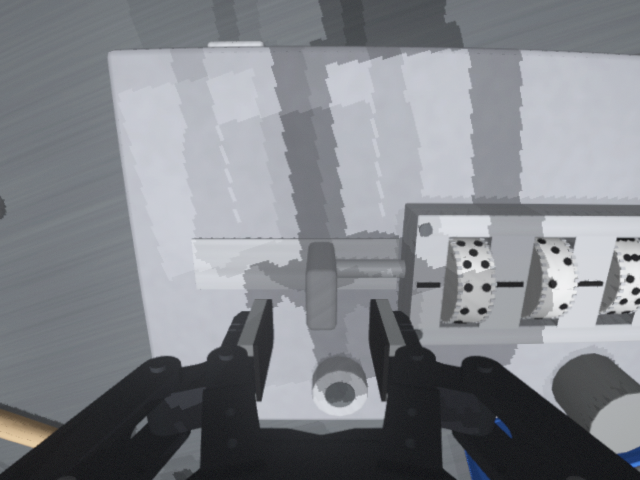

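The knob at (321,285) is centred between the fingers, and the left finger at (385,345) clears the lock head. I descend.

{"method": "send_rows", "body": {"increments": [{"dx":0,"dy":0,"dz":8,"turn":0},{"dx":0,"dy":0,"dz":8,"turn":0},{"dx":0,"dy":0,"dz":8,"turn":0},{"dx":0,"dy":0,"dz":6,"turn":0},{"dx":0,"dy":0,"dz":4,"turn":0},{"dx":0,"dy":0,"dz":0,"turn":0},{"dx":0,"dy":-4,"dz":0,"turn":0},{"dx":0,"dy":-4,"dz":0,"turn":0},{"dx":0,"dy":-2,"dz":0,"turn":0},{"dx":0,"dy":0,"dz":0,"turn":0}]}}

```text
t: 22.85
ee_pos: [0.5206, -0.0484, 0.1653]
tool_rot: [0.497, 3.102, 0.0]
force: [-0.5, -0.8, -0.5]
gripper_width: 0.464
grip_force: 0.0
```

{"method": "send_rows", "body": {"increments": [{"dx":0,"dy":-1,"dz":0,"turn":0},{"dx":0,"dy":-1,"dz":0,"turn":0},{"dx":0,"dy":-1,"dz":0,"turn":0},{"dx":0,"dy":-1,"dz":0,"turn":0},{"dx":0,"dy":-1,"dz":0,"turn":0},{"dx":0,"dy":-1,"dz":0,"turn":0},{"dx":0,"dy":-1,"dz":0,"turn":0},{"dx":0,"dy":0,"dz":0,"turn":0},{"dx":0,"dy":0,"dz":0,"turn":0},{"dx":0,"dy":0,"dz":0,"turn":0}]}}

```text
t: 24.1
ee_pos: [0.5184, -0.0549, 0.1651]
tool_rot: [-0.496, -3.102, -0.0]
force: [0.3, 2.3, -0.3]
gripper_width: 0.474
grip_force: 1.4
```

{"method": "send_rows", "body": {"increments": [{"dx":0,"dy":-0.5,"dz":0,"turn":0},{"dx":0,"dy":-0.5,"dz":0,"turn":0},{"dx":0,"dy":-0.5,"dz":0,"turn":0},{"dx":0,"dy":-0.5,"dz":0,"turn":0},{"dx":0,"dy":-0.5,"dz":0,"turn":0},{"dx":0,"dy":-0.5,"dz":0,"turn":0},{"dx":0,"dy":0,"dz":0,"turn":0},{"dx":0,"dy":0,"dz":0,"turn":0},{"dx":0,"dy":0,"dz":0,"turn":0},{"dx":0,"dy":0,"dz":0,"turn":0}]}}

```text
t: 25.35
ee_pos: [0.5174, -0.0578, 0.1651]
tool_rot: [-0.496, -3.102, 0.0]
force: [-0.0, 2.0, -0.7]
gripper_width: 0.47
grip_force: 1.2
```

{"method": "send_rows", "body": {"increments": [{"dx":0,"dy":-2.5,"dz":0,"turn":0},{"dx":0,"dy":-2.5,"dz":0,"turn":0},{"dx":0,"dy":-2.5,"dz":0,"turn":0},{"dx":0,"dy":-2.5,"dz":0,"turn":0},{"dx":0,"dy":-2.5,"dz":0,"turn":0},{"dx":0,"dy":-2.5,"dz":0,"turn":0},{"dx":0,"dy":-2.5,"dz":0,"turn":0},{"dx":0,"dy":-2.5,"dz":0,"turn":0},{"dx":0,"dy":-2,"dz":0,"turn":0},{"dx":0,"dy":0,"dz":0,"turn":0}]}}

```text
t: 26.6
ee_pos: [0.5105, -0.079, 0.1651]
tool_rot: [-0.497, -3.102, 0.001]
force: [0.5, 1.4, -0.2]
gripper_width: 0.468
grip_force: 0.9
```

{"method": "send_rows", "body": {"increments": [{"dx":0,"dy":-1,"dz":0,"turn":0},{"dx":0,"dy":-0.5,"dz":0,"turn":0},{"dx":0,"dy":-0.5,"dz":0,"turn":0},{"dx":0,"dy":-0.5,"dz":0,"turn":0},{"dx":0,"dy":-0.5,"dz":0,"turn":0},{"dx":0,"dy":0,"dz":0,"turn":0},{"dx":0,"dy":0,"dz":0,"turn":0},{"dx":0,"dy":0,"dz":0,"turn":0},{"dx":0,"dy":0,"dz":0,"turn":0},{"dx":0,"dy":0,"dz":0,"turn":0}]}}

```text
t: 27.85
ee_pos: [0.5096, -0.0815, 0.1651]
tool_rot: [0.496, 3.102, -0.0]
force: [0.7, 3.3, -0.7]
gripper_width: 0.469
grip_force: 1.2
```

{"method": "send_rows", "body": {"increments": [{"dx":0,"dy":-0.5,"dz":0,"turn":0},{"dx":0,"dy":-0.5,"dz":0,"turn":0},{"dx":0,"dy":-0.5,"dz":0,"turn":0},{"dx":0,"dy":-0.5,"dz":0,"turn":0},{"dx":0,"dy":0,"dz":0,"turn":0},{"dx":0,"dy":0,"dz":0,"turn":0},{"dx":0,"dy":0,"dz":0,"turn":0},{"dx":0,"dy":0,"dz":0,"turn":0},{"dx":0,"dy":0,"dz":0,"turn":0},{"dx":0,"dy":0,"dz":0,"turn":0}]}}

```text
t: 29.1
ee_pos: [0.509, -0.0834, 0.1651]
tool_rot: [-0.496, -3.102, 0.0]
force: [0.2, 1.7, -0.9]
gripper_width: 0.466
grip_force: 1.1
```

{"method": "send_rows", "body": {"increments": [{"dx":0,"dy":-0.5,"dz":0,"turn":0},{"dx":0,"dy":-0.5,"dz":0,"turn":0},{"dx":0,"dy":-0.5,"dz":0,"turn":0},{"dx":0,"dy":-0.5,"dz":0,"turn":0},{"dx":0,"dy":0,"dz":0,"turn":0},{"dx":0,"dy":0,"dz":0,"turn":0},{"dx":0,"dy":0,"dz":0,"turn":0},{"dx":0,"dy":0,"dz":0,"turn":0},{"dx":0,"dy":0,"dz":0,"turn":0},{"dx":0,"dy":0,"dz":0,"turn":0}]}}

```text
t: 30.35
ee_pos: [0.5087, -0.0844, 0.1651]
tool_rot: [0.496, 3.102, 0.003]
force: [3.0, 5.5, -1.2]
gripper_width: 0.472
grip_force: 2.8
```

{"method": "send_rows", "body": {"increments": [{"dx":0,"dy":-0.4,"dz":0,"turn":0},{"dx":0,"dy":-0.4,"dz":0,"turn":0},{"dx":0,"dy":0,"dz":0,"turn":0},{"dx":0,"dy":0,"dz":0,"turn":0},{"dx":0,"dy":0,"dz":0,"turn":0},{"dx":0,"dy":0,"dz":0,"turn":0},{"dx":0,"dy":0,"dz":0,"turn":0},{"dx":0,"dy":0,"dz":0,"turn":0},{"dx":0,"dy":0,"dz":0,"turn":0},{"dx":0,"dy":0,"dz":0,"turn":0}]}}

```text
t: 31.6
ee_pos: [0.5087, -0.0845, 0.165]
tool_rot: [0.495, 3.102, 0.005]
force: [2.4, 7.4, -1.6]
gripper_width: 0.474
grip_force: 3.8
```

The bolt is at its stop: the force rises with no further motion. I back off left, lift clear, and look.

{"method": "send_rows", "body": {"increments": [{"dx":0,"dy":4,"dz":0,"turn":0},{"dx":0,"dy":6,"dz":0,"turn":0},{"dx":0,"dy":0,"dz":0,"turn":0},{"dx":0,"dy":0,"dz":-10,"turn":0},{"dx":0,"dy":0,"dz":-20,"turn":0},{"dx":0,"dy":0,"dz":-25,"turn":0},{"dx":-8,"dy":25,"dz":-25,"turn":0},{"dx":-16,"dy":25,"dz":-15,"turn":0},{"dx":0,"dy":0,"dz":0,"turn":0},{"dx":0,"dy":0,"dz":0,"turn":0}]}}

```text
t: 32.85
ee_pos: [0.5493, -0.0369, 0.2599]
tool_rot: [-0.497, -3.101, 0.001]
force: [0.2, 0.0, -0.1]
gripper_width: 0.473
grip_force: 0.0
```

```bash
python3 look.py w5
```

```text
[[ 27.04144629 -65.07939461 259.9342741 ]] 32.85
[375 154] (392, 784, 3)
```

View pics/w5.png

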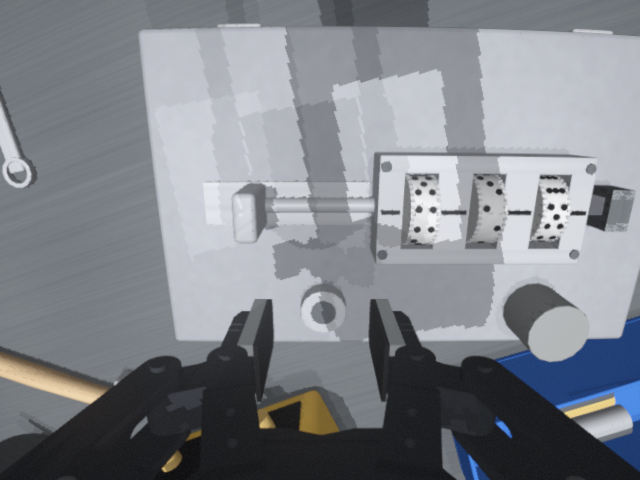

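The knob at (245,215) stands fully drawn to the right. The wheels still read 5-2-4, and the nut at (322,310) and jar at (555,325) are where they were. I hand in.

```bash
python3 -c "
from plant import env; print(env.close_job())"
```

```text
the job is handed in; nothing more can be done
None
```

The wheels are set to 5-2-4 (each within about 0.1 rad by my camera measurement), the bolt is drawn to its stop, nothing else was moved, and the job was handed in at about 33 s; the hand-in returned no verdict.

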